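Lock and release the push catches of the repair-corner tool cabinet

ROBOT

A 6-joint arm with a two-finger parallel gripper is mounted at the origin on the work surface. World frame = base frame: x ahead of the robot, y to its left, z up, the work surface at z = 0. Lengths are in m, angles in degrees, forces in N, time in s.
With the tool pointing down it reaches from about 0.25 to 0.725 m from the base axis. Payload 9.7 kg.
Tool frame: the origin (TCP) lies at the very end of the fingers, on their centre line; the grasp point (between the pads) lies 19 mm behind it; z points along the fingers, y is the direction in which the jaws open and shut (so a half turn about z gives the same grasp; the last joint's range is limited). The gripper opens to 85 mm and grips with 20 to 120 N. Pads are 22 mm wide; open, the fingers measure 114 mm over their backs; the gripper's body (76 mm by 85 mm) begins 54 mm behind the grasp point. The pads swing forward as they close: fully open they stand 13 mm farther back than shut.
Start: joints at [76.604, 4.979, 10.078, 95.1, 0, 90], TCP at [0.127, 0.535, 0.201] pointing down, gripper open.
Joint ranges: [-179.16, 179.16], [-48.56, 103.87], [-65.8, 70.77], [-126.05, 130.52], [-82.76, 87.17], [-180, 180]. Speed limits (degrees/s): [127.2, 127.2, 147.25, 180, 180, 180].

INTERFACE

Orientations are given as [roll, pitch, yaw] about the fixed x, y, z axes, in that order (R = Rz(yaw) Ry(pitch) Rx(roll)).
In Python, from workcell import bot gives the robot as it stands. The module is installed in compiled form; this text tells all that it offers.
- The arm moves only by the tool step_arm, never from a script. Its arguments are lists of equal length, an entry for each row: "dr": the turn, a rotation vector about the tool's x, y, z in rad, a list of three; "xyz": the shift along the tool's x, y, z in units of 40 mm (1.0 is 40 mm), a list of three; "gripper": the opening, from 0 (shut) to 1 (fully open). In form: {"dr": [[wx, wy, wz], ...], "xyz": [[x, y, z], ...], "gripper": [gripper, ...]}. A call has exactly 8 rows; each row is the pose to reach, as a shift and turn from the pose commanded when the call began, along the tool's axes at that moment; what a row does not reach only later rows make up. A row lasts 1/10 s, in which the tool goes at most 50 mm and 8.59 degrees, less where a joint would pass 70% of its speed; a pose out of reach is approached as far as the arm can. A call with a gripper value outside its range is refused whole. The fingers move at their own pace and stop on an object; "squeeze" is the grip in N (left out, the last holds). Time passes only in rows, so rows that repeat a pose let the fingers close, or fill a call up. It gives the time, the measured TCP pose, the force and the opening at its end, in the units of the state.
- bot.get_obs(): the state, without advancing time (a new reading comes with each control period).
- bot.camera(name): name is "side" or "top" or "wrist"; returns a dict with "image" (480x640x3 uint8, red, green, blue), "camera_matrix" (3x3 intrinsics, pixels), "R" (3x3) and "t" (3): a world point X has camera coordinates R X + t. Camera axes: x right, y down, z forward; pixel columns grow to the right and rows downward; lengths in m; the calibration is good to about 2 mm. A picture is of the moment at which its call begins. There is no depth.
- bot.job_done(): hands the job in, once; it reports no verdict.
Trained networks look in a picture, given as the dict that the camera call returned (one of the last four; its "shot" number tells which), for a name from the list of things; names that differ only in an ending like _2 or _b are one class to them, and where a whole thing is asked for, a point or a joint stands for the part that bears it (a point fixed in the world has none). Each returns a list of dicts, best first, with "p" (0 to 1); they miss things now and then, are a little off and sometimes report something else, mostly with a low value. They report only what shows in the picture. A call takes as long as a camera call.
- bot.regions_of(picture, thing): "region" (480x640 bool, what is visible of it) and "box" ([centre column, centre row, width, height] in pixels, round what is visible of it).
The state is a dict: "time": time; "q": joint angles; "qd": joint speeds; "joint_efforts": joint torques, N m; "ee_pos": TCP position; "tcp_rot": TCP orientation; "wrist_force": force on the tool from outside, world axes, zero at the start; "torque": the same for the moment, N m; "opening": finger opening in m.
Only numpy, scipy, OpenCV 4.12 (cv2) and the standard library are available. Lean on these libraries where they do the work, as an engineer would, in place of code of your own. Each camera call takes 0.05 s, during which the arm holds its last target.

TASK

The three steel push catches on top of the tool cabinet each change over when pressed fully home and let go: a high one stays down, locked, and a low one pops up, released. Lock the round catch that was left standing up, and release the locked square catch so that it stands up. Leave the other round catch locked all the while, and the brass bell dome where it lies.

Things in the scene. Friction and masses are not known exactly. Their poses are not given: they have to be found in the camera images.
- square_top (a point): Centre of the top face of the square push catch: bare steel plunger 36 x 36 mm in a 58 mm square collar 6 mm high. Starts locked. The 3 catches stand in a row, 110 mm apart, in any order, on the flat top (z = 160 mm) of a grey steel cabinet 420 x 260 mm, and move straight down. Top face at z = 194 mm released, 182 locked, 172 pressed home on a rigid stop. z axis up.
- round_open_top (a point): Centre of the top face of the round push catch that starts released (194 mm up): bare steel plunger 36 mm across in a 58 mm round collar 6 mm high; heights as for the square one. All catches: pressing the top below 174 mm and then lifting off changes the state; a shorter press may not. Spring pushes back 2 to 4.5 N, plus about 10 N per m/s of pressing speed.
- round_locked_top (a point): Centre of the top face of the other round push catch, of the same shape and size, which starts locked (top face at z = 182 mm, so 12 mm lower than the standing one) and must stay locked.
- bell: Loose brass bell dome, 56 mm across, 27 mm high, lying on the cabinet top about 110 mm beyond the row of catches (away from the robot); origin at the centre of its underside. A bystander, as are the seat post, brake lever and sprocket on the ledge beside the cabinet.

How it is judged (in metres and radians):
At the end, for the whole second after the job is handed in: The square catch stands released (top face more than 190 mm above the work surface), both round catches rest locked (top faces 177 to 185 mm above the work surface), and the bell is within 30 mm of where it lay (height (world z) of square_top above 0.19 m and height (world z) of round_open_top between 0.177 and 0.185 m and height (world z) of round_locked_top between 0.177 and 0.185 m and distance of bell from where it was at the start of the episode below 0.03 m); the robot touches nothing.
It fails at once if the round catch that starts locked is released (height (world z) of round_locked_top above 0.188 m).
It fails at once if the bell is knocked more than 30 mm away (distance of bell from where it was at the start of the episode above 0.03 m).
It also fails if it takes over 38 s, if anything falls off the work surface, if the arm or the gripper's body presses on something with over 40 N, if the wrist force passes 120 N, or if a joint passes its speed limit or range.

## Working session

There is one attempt and no reset: what is moved stays moved. The work goes in short steps, Python scripts to look and compute and a tool call to move; the robot and the scene stay as the last step left them, time stands still between calls to the robot, and variables do not carry over. Pictures are saved under pics/ and viewed, and the job is handed in when it is done.

Besides the shell and the picture viewer there is one more tool, called as name(argument=value, ...), one argument or row to a line, values as JSON. step_arm: Moves the arm, as the interface text tells. Its arguments: {"type":"object","properties":{"dr":{"type":"array"},"xyz":{"type":"array"},"gripper":{"type":"array"},"squeeze":{"type":"number"}},"required":["dr","xyz","gripper"]}

```bash
mkdir -p pics
cat > h.py <<'E'
import numpy as np, cv2
from workcell import bot
def save(p,n): cv2.imwrite('pics/'+n+'.png',cv2.cvtColor(p['image'],cv2.COLOR_RGB2BGR))
def back(p,u,v,z):
    K=np.array(p['camera_matrix']);R=np.array(p['R']);t=np.array(p['t'])
    d=R.T@np.linalg.solve(K,[u,v,1]);c=-R.T@t
    return c+d*(z-c[2])/d[2]
def proj(p,X):
    K=np.array(p['camera_matrix']);x=K@(np.array(p['R'])@np.array(X)+np.array(p['t']));return x[:2]/x[2]
E
python3 - <<'E'
from h import *
o=bot.get_obs();print({k:np.round(o[k],3) for k in('time','ee_pos','tcp_rot','wrist_force','opening')})
for n in('top','side'):
    p=bot.camera(n);save(p,n+'0')
    for t in('square_top','round_open_top','round_locked_top','bell'):
        for r in bot.regions_of(p,t)[:3]: print(n,t,round(r['p'],2),np.round(r['box'],1), [np.round(back(p,r['box'][0],r['box'][1],z),3) for z in(.166,.182,.194)])
E
```

```text
{'time': np.float64(0.0), 'ee_pos': array([0.127, 0.535, 0.2  ]), 'tcp_rot': array([-1.7992e+02,  2.0000e-03,  1.6660e+02]), 'wrist_force': array([-0.131,  1.07 ,  0.102]), 'opening': np.float64(0.086)}
top square_top 0.75 [387.2 273.1  29.8  24.1] [array([ 0.566, -0.074,  0.166]), array([ 0.565, -0.071,  0.182]), array([ 0.564, -0.069,  0.194])]
top round_open_top 0.72 [240.3 295.3  23.8  24.2] [array([0.533, 0.147, 0.166]), array([0.532, 0.145, 0.182]), array([0.532, 0.144, 0.194])]
top round_locked_top 0.61 [314.5 286.1  27.3  27.5] [array([0.546, 0.036, 0.166]), array([0.546, 0.037, 0.182]), array([0.545, 0.037, 0.194])]
top bell 0.76 [299.4 214.4  37.1  33.9] [array([0.655, 0.059, 0.166]), array([0.652, 0.059, 0.182]), array([0.65 , 0.059, 0.194])]
side square_top 0.92 [405.6 249.3  35.   29.8] [array([ 0.566, -0.076,  0.166]), array([ 0.554, -0.059,  0.182]), array([ 0.545, -0.045,  0.194])]
side round_open_top 0.85 [312.1 335.1  33.9  38.9] [array([0.542, 0.14 , 0.166]), array([0.531, 0.15 , 0.182]), array([0.523, 0.157, 0.194])]
side round_locked_top 0.68 [364.1 286.2  23.2  23.2] [array([0.555, 0.029, 0.166]), array([0.544, 0.043, 0.182]), array([0.536, 0.054, 0.194])]
side bell 0.79 [299.3 261.2  35.   35. ] [array([0.657, 0.055, 0.166]), array([0.642, 0.068, 0.182]), array([0.631, 0.078, 0.194])]
```

Run:
```python
import cv2,numpy as np
a=cv2.imread('pics/top0.png');b=cv2.imread('pics/side0.png')
a=cv2.resize(a[180:340,190:450],None,fx=3,fy=3,interpolation=2);b=cv2.resize(b[200:380,260:460],None,fx=3,fy=3,interpolation=2)
cv2.imwrite('pics/ca.png',a);cv2.imwrite('pics/cb.png',b)
```

```text
(no output)
```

View pics/ca.png

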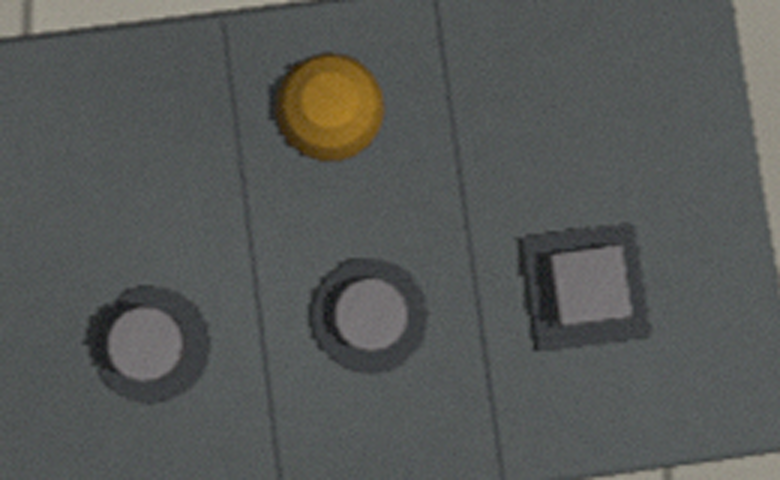

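View pics/cb.png

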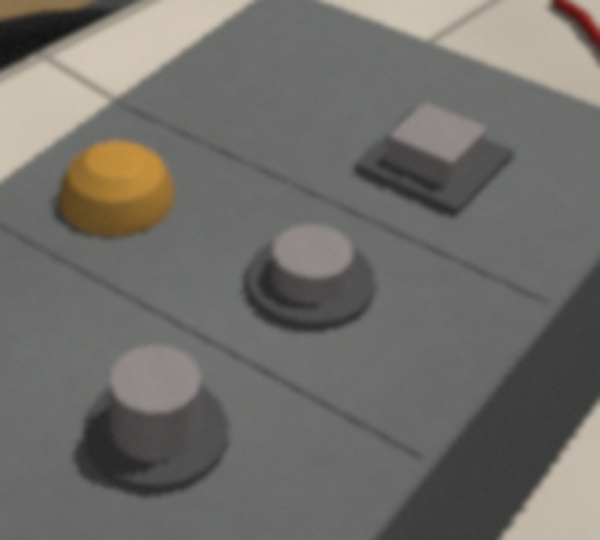

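View pics/top0.png

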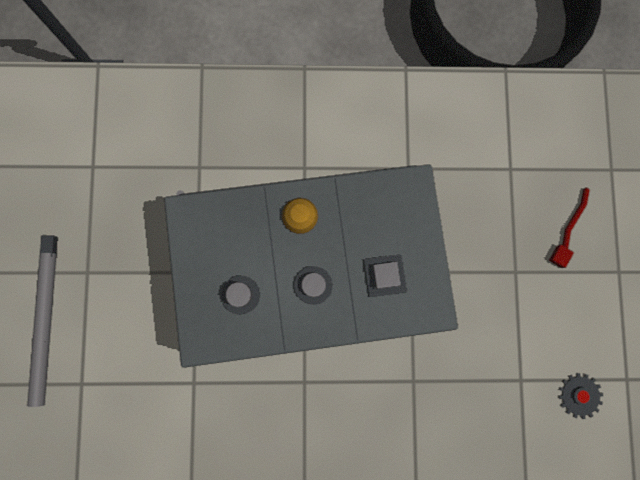

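View pics/side0.png

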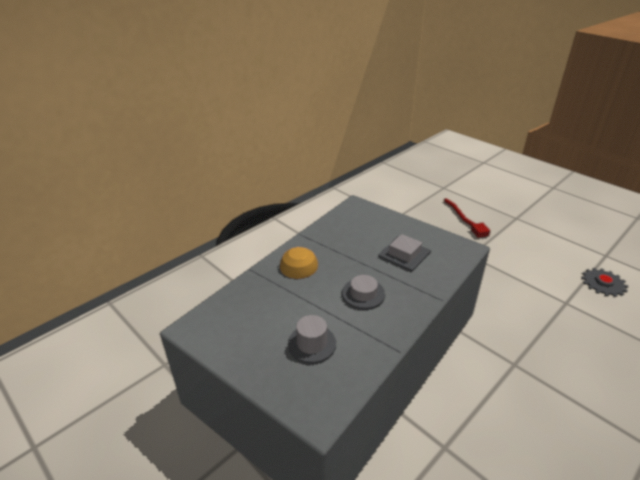

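Run:
```python
from h import *
t=bot.camera('top');s=bot.camera('side')
T={'open':(238.3,294.7,.194),'lock':(313.7,284.7,.182),'sq':(387.3,275,.182)}
S={'open':(260+155/3,200+376/3,.194),'lock':(260+312/3,200+250/3,.182),'sq':(260+437/3,200+131/3,.182)}
for k in T: print(k,back(t,*T[k]).round(4),back(s,*S[k]).round(4))
o=bot.get_obs();print(o['tcp_rot'],o['ee_pos'])
from scipy.spatial.transform import Rotation as Ro
R=Ro.from_euler('xyz',o['tcp_rot'],degrees=True).as_matrix();print(R.round(4))
for k in T:
  d=back(t,*T[k]); d[2]=.25
  print(k,(R.T@(d-o['ee_pos'])/.04).round(3))
```

```text
open [0.5331 0.1466 0.194 ] [0.5341 0.1472 0.194 ]
lock [0.5476 0.0379 0.182 ] [0.5479 0.0392 0.182 ]
sq [ 0.5618 -0.0712  0.182 ] [ 0.5622 -0.0695  0.182 ]
[1.79997675e+02 1.94969012e-04 1.66603835e+02] [0.12742035 0.53504746 0.20100053]
[[-0.9728  0.2317  0.    ]
 [ 0.2317  0.9728  0.    ]
 [-0.      0.     -1.    ]]
open [-12.116  -7.098  -1.225]
lock [-13.1    -9.658  -1.225]
sq [-14.074 -12.227  -1.225]
```

step_arm(
  dr=[
    [0, 0, 0],
    [0, 0, 0],
    [0, 0, 0],
    [0, 0, 0],
    [0, 0, 0],
    [0, 0, 0],
    [0, 0, 0],
    [0, 0, 0],
  ],
  xyz=[
    [0, 0, -1.2],
    [-1, -0.6, -1.2],
    [-2, -1.2, -1.2],
    [-3, -1.8, -1.2],
    [-4, -2.4, -1.2],
    [-5, -2.9, -1.2],
    [-6, -3.5, -1.2],
    [-7, -4.1, -1.2],
  ],
  gripper=[0, 0, 0, 0, 0, 0, 0, 0],
)

```text
time: 1.4
ee_pos: [0.3629, 0.3092, 0.2492]
tcp_rot: [180.0, 0.0, 166.6]
wrist_force: [0.2, 1.3, -0.7]
opening: 0.0
```

```bash
cat >> h.py <<'E'
from scipy.spatial.transform import Rotation as Ro
def go(x,y,z):
    o=bot.get_obs();R=Ro.from_euler('xyz',o['tcp_rot'],degrees=True).as_matrix()
    print(np.round(o['time'],2),np.round(o['ee_pos'],4),np.round(o['tcp_rot'],2),np.round(o['wrist_force'],1),np.round(o['opening'],3))
    print('move',(R.T@(np.array([x,y,z])-o['ee_pos'])/.04).round(3))
E
python3 -c "
from h import *
go(.5335,.147,.25)"
```

```text
1.4 [0.3629 0.3092 0.2492] [1.7997e+02 2.0000e-02 1.6661e+02] [ 0.2  1.3 -0.7] 0.0
move [-5.088 -2.956 -0.019]
```

step_arm(
  dr=[
    [0, 0, 0],
    [0, 0, 0],
    [0, 0, 0],
    [0, 0, 0],
    [0, 0, 0],
    [0, 0, 0],
    [0, 0, 0],
    [0, 0, 0],
  ],
  xyz=[
    [-1, -0.6, 0],
    [-2, -1.2, 0],
    [-3, -1.8, 0],
    [-4, -2.4, 0],
    [-5.1, -2.98, 0],
    [-5.1, -2.98, 0.3],
    [-5.1, -2.98, 0.8],
    [-5.1, -2.98, 0.8],
  ],
  gripper=[0, 0, 0, 0, 0, 0, 0, 0],
)

```text
time: 2.2
ee_pos: [0.5321, 0.1468, 0.2144]
tcp_rot: [-179.9, -0.2, 166.6]
wrist_force: [-0.4, -0.4, -0.9]
opening: -0.0001
```

```bash
python3 -c "
from h import *
go(.5335,.147,.172)
for n in ('side','top'): save(bot.camera(n),n+'1')
a=cv2.imread('pics/side1.png');cv2.imwrite('pics/c1.png',cv2.resize(a[200:400,220:440],None,fx=3,fy=3,interpolation=2))"
```

```text
2.2 [0.5321 0.1468 0.2144] [-179.89   -0.2   166.55] [-0.4 -0.4 -0.9] -0.0
move [-0.037  0.016  1.061]
```

View pics/c1.png

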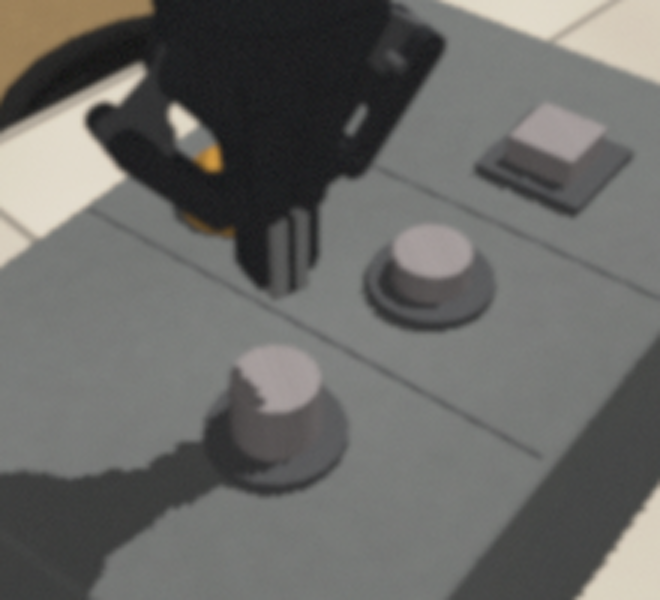

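```bash
python3 -c "
from h import *
for n in ('side','top'):
  p=bot.camera(n)
  for z in(.194,.2144,.235): print(n,z,proj(p,[.5321,.1468,z]))
  if n=='top': cv2.imwrite('pics/c2.png',cv2.resize(cv2.imread('pics/top1.png')[180:380,160:380],None,fx=3,fy=3))
  if n=='side': print('crop',(proj(p,[.5321,.1468,.2144])-[220,200])*3,(proj(p,[.5335,.147,.194])-[220,200])*3)
w=bot.camera('wrist');save(w,'w1')"
```

```text
side 0.194 [313.13328566 326.07806133]
side 0.2144 [312.84146975 313.47994507]
side 0.235 [312.532948   300.16061311]
crop [278.52440926 340.43983522] [276.50665702 376.59760144]
top 0.194 [238.12792607 295.38249893]
top 0.2144 [236.44730536 295.12144139]
top 0.235 [234.65598614 294.84318861]
```

View pics/c2.png

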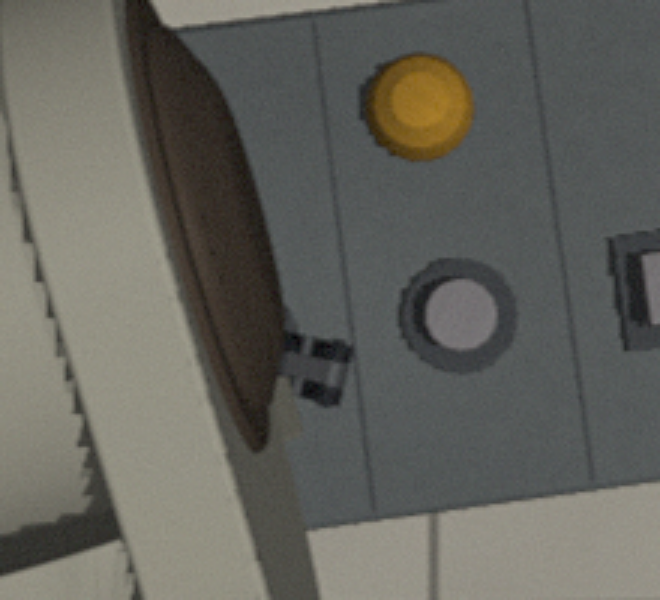

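View pics/w1.png

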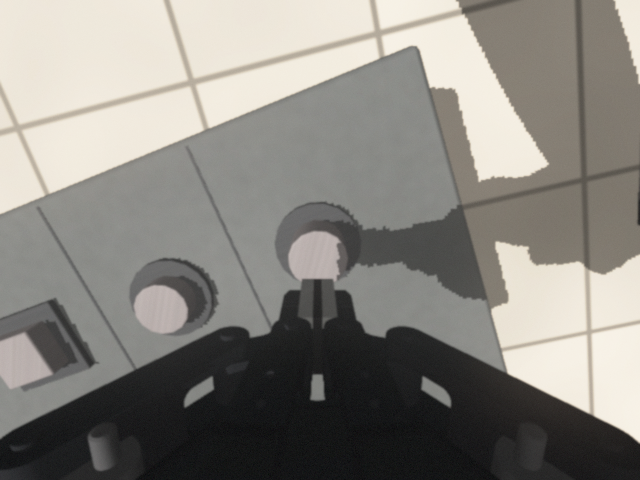

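```bash
python3 -c "
from h import *
go(.5335,.147,.25)
w=bot.camera('wrist');s=bot.camera('side');save(s,'side2');save(w,'w2')
print('cam',-np.array(w['R']).T@w['t'], -np.array(s['R']).T@s['t'])
for z in(.194,.2144,.24): print(z,proj(w,[.5321,.1468,z]))
print('plunger',proj(w,[.5335,.147,.194]))
Ps=[np.array(c['camera_matrix'])@np.c_[c['R'],c['t']] for c in(w,s)]
X=cv2.triangulatePoints(Ps[0],Ps[1],np.array([318.,312]),np.array([312.7,297.7]));print((X[:3]/X[3]).T)
cv2.imwrite('pics/c3.png',np.hstack([cv2.resize(cv2.imread('pics/side2.png')[270:350,270:370],None,fx=4,fy=4),cv2.resize(cv2.imread('pics/w2.png')[230:330,270:370],None,fx=3.2,fy=3.2)]))
"
```

```text
2.45 [0.5328 0.1478 0.2183] [1.7995e+02 9.0000e-02 1.6664e+02] [-0.   0.2  0.2] 0.0
move [-0.023 -0.014 -0.793]
cam [0.46738537 0.16428225 0.38998005] [0.25516606 0.40306673 0.59569545]
0.194 [313.02832456 256.28470478]
0.2144 [312.65002223 268.75113563]
0.24 [312.04584897 288.66083172]
plunger [313.91539803 258.41033515]
[[0.54016167 0.14366678 0.23404608]]
```

View pics/c3.png

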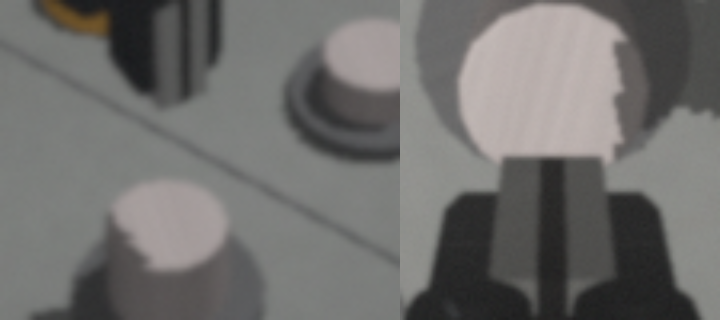

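```bash
python3 -c "
from h import *
w=bot.camera('wrist');s=bot.camera('side')
Ps=[np.array(c['camera_matrix'])@np.c_[c['R'],c['t']] for c in(w,s)]
for a,b in (((317.5,278.7),(311,296)),((301.5,278.7),(309,297)),((317.5,278.7),(316,294))):
  X=cv2.triangulatePoints(Ps[0],Ps[1],np.array(a,float),np.array(b,float));print((X[:3]/X[3]).T)
o=bot.get_obs();R=Ro.from_euler('xyz',o['tcp_rot'],degrees=True).as_matrix()
for dz in(0,-.01,-.02,-.025):
  for dx in(-.011,.011): 
    P=[o['ee_pos']+R@[dx,dy,dz] for dy in(-.008,.008)]
    print(dz,dx,[proj(c,X).round(1) for c in(w,s) for X in P])
"
```

```text
[[0.52680017 0.15217107 0.24769394]]
[[0.53300943 0.14634107 0.2373446 ]]
[[0.5216603  0.15152198 0.25431267]]
0 -0.011 [array([299.4, 291.3]), array([329.6, 291.3]), array([313.1, 303.1]), array([300.9, 308.3])]
0 0.011 [array([298.9, 251.7]), array([330.1, 251.8]), array([323.1, 314.9]), array([310.6, 320.4])]
-0.01 -0.011 [array([298.5, 299.6]), array([330.3, 299.7]), array([312.9, 296.7]), array([300.6, 301.9])]
-0.01 0.011 [array([297.9, 258.1]), array([330.8, 258.2]), array([323. , 308.5]), array([310.5, 313.9])]
-0.02 -0.011 [array([297.4, 308.9]), array([331.1, 308.9]), array([312.8, 290.1]), array([300.3, 295.3])]
-0.02 0.011 [array([296.7, 265.3]), array([331.7, 265.3]), array([323. , 301.9]), array([310.3, 307.3])]
-0.025 -0.011 [array([296.8, 314. ]), array([331.5, 314. ]), array([312.7, 286.8]), array([300.2, 292. ])]
-0.025 0.011 [array([296.1, 269.2]), array([332.1, 269.3]), array([323. , 298.5]), array([310.2, 304. ])]
```

step_arm(
  dr=[
    [0, 0, 0],
    [0, 0, 0],
    [0, 0, 0],
    [0, 0, 0],
    [0, 0, 0],
    [0, 0, 0],
    [0, 0, 0],
    [0, 0, 0],
  ],
  xyz=[
    [0, 0, 0.1],
    [0, 0, 0.2],
    [0, 0, 0.3],
    [0, 0, 0.4],
    [0, 0, 0.5],
    [0, 0, 0.6],
    [0, 0, 0.7],
    [0, 0, 0.7],
  ],
  gripper=[0, 0, 0, 0, 0, 0, 0, 0],
)

```text
time: 3.45
ee_pos: [0.5324, 0.1473, 0.1883]
tcp_rot: [-180.0, -0.0, 166.6]
wrist_force: [-0.3, -0.5, -0.5]
opening: -0.0002
```

```bash
python3 -c "
from h import *
go(.5335,.147,.172)
w=bot.camera('wrist');s=bot.camera('side');save(s,'side3');save(w,'w3')
go(.5335,.147,.172)
cv2.imwrite('pics/c4.png',np.hstack([cv2.resize(cv2.imread('pics/side3.png')[270:370,270:370],None,fx=4,fy=4),cv2.resize(cv2.imread('pics/w3.png')[230:330,270:370],None,fx=4,fy=4)]))
"
```

```text
3.45 [0.5324 0.1473 0.1883] [-1.7998e+02 -5.0000e-02  1.6660e+02] [-0.3 -0.5 -0.5] -0.0
move [-0.029 -0.002  0.407]
3.55 [0.5326 0.1474 0.189 ] [-180.     0.   166.6] [0.7 0.7 0.1] 0.0
move [-0.024 -0.005  0.425]
```

View pics/c4.png

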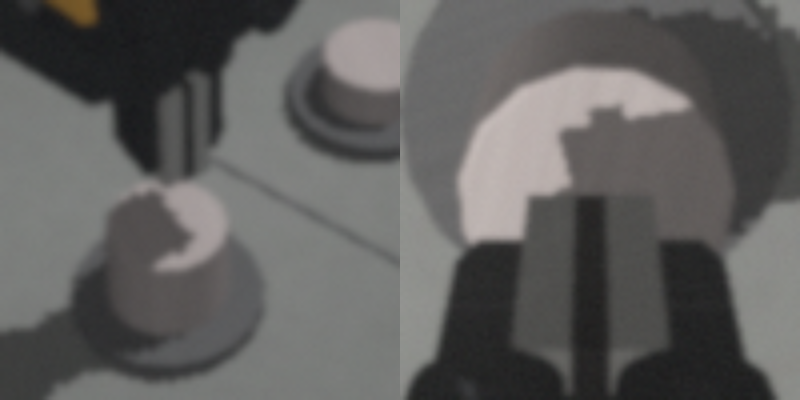

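step_arm(
  dr=[
    [0, 0, 0],
    [0, 0, 0],
    [0, 0, 0],
    [0, 0, 0],
    [0, 0, 0],
    [0, 0, 0],
    [0, 0, 0],
    [0, 0, 0],
  ],
  xyz=[
    [0, 0, 0.1],
    [0, 0, 0.2],
    [0, 0, 0.3],
    [0, 0, 0.4],
    [0, 0, 0.45],
    [0, 0, 0.45],
    [0, 0, 0.45],
    [0, 0, 0.45],
  ],
  gripper=[0, 0, 0, 0, 0, 0, 0, 0],
)

```text
time: 4.35
ee_pos: [0.5327, 0.1474, 0.1712]
tcp_rot: [180.0, 0.0, 166.6]
wrist_force: [0.4, -0.9, -0.2]
opening: 0.0
```

```bash
python3 -c "
from h import *
go(.5335,.147,.172)
w=bot.camera('wrist');s=bot.camera('side');save(s,'side4');save(w,'w4')
go(.5335,.147,.172)
cv2.imwrite('pics/c5.png',np.hstack([cv2.resize(cv2.imread('pics/side4.png')[270:370,270:370],None,fx=4,fy=4),cv2.resize(cv2.imread('pics/w4.png')[230:330,270:370],None,fx=4,fy=4)]))
"
```

```text
4.35 [0.5327 0.1474 0.1712] [1.7999e+02 2.0000e-02 1.6661e+02] [ 0.4 -0.9 -0.2] 0.0
move [-0.022 -0.006 -0.02 ]
4.45 [0.5327 0.1474 0.1712] [1.7999e+02 1.0000e-02 1.6661e+02] [-0.4 -0.1 -0.9] 0.0
move [-0.022 -0.006 -0.02 ]
```

View pics/c5.png

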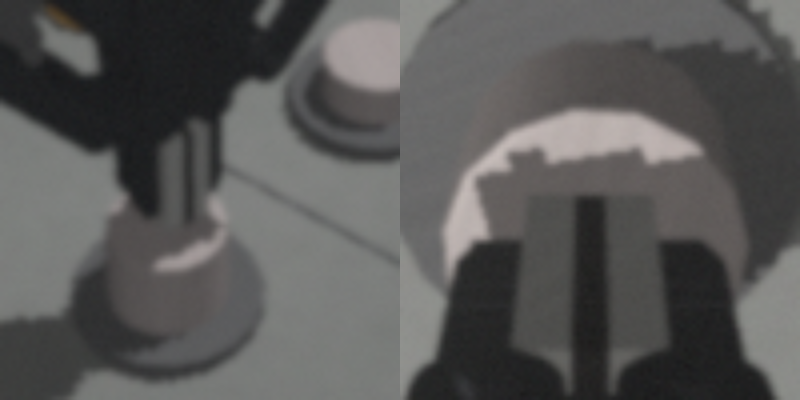

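step_arm(
  dr=[
    [0, 0, 0],
    [0, 0, 0],
    [0, 0, 0],
    [0, 0, 0],
    [0, 0, 0],
    [0, 0, 0],
    [0, 0, 0],
    [0, 0, 0],
  ],
  xyz=[
    [0, 0, 0.1],
    [0, 0, 0.2],
    [0, 0, 0.3],
    [0, 0, 0.38],
    [0, 0, 0.38],
    [0, 0, 0.38],
    [0, 0, 0.38],
    [0, 0, 0.38],
  ],
  gripper=[0, 0, 0, 0, 0, 0, 0, 0],
)

```text
time: 5.25
ee_pos: [0.5328, 0.1475, 0.156]
tcp_rot: [180.0, 0.0, 166.6]
wrist_force: [1.4, 0.4, 3.2]
opening: 0.0003
```

```bash
python3 -c "
from h import *
go(.5335,.147,.172)
w=bot.camera('wrist');s=bot.camera('side');save(s,'side5');save(w,'w5')
go(.5335,.147,.172)
cv2.imwrite('pics/c6.png',np.hstack([cv2.resize(cv2.imread('pics/side5.png')[270:370,270:370],None,fx=4,fy=4),cv2.resize(cv2.imread('pics/w5.png')[230:330,270:370],None,fx=4,fy=4)]))
"
```

```text
5.25 [0.5328 0.1475 0.156 ] [1.7999e+02 2.0000e-02 1.6660e+02] [1.4 0.4 3.2] 0.0
move [-0.021 -0.007 -0.4  ]
5.35 [0.5327 0.1475 0.1559] [1.7999e+02 1.0000e-02 1.6661e+02] [ 0.7 -0.4  3.4] 0.0
move [-0.022 -0.007 -0.402]
```

View pics/c6.png

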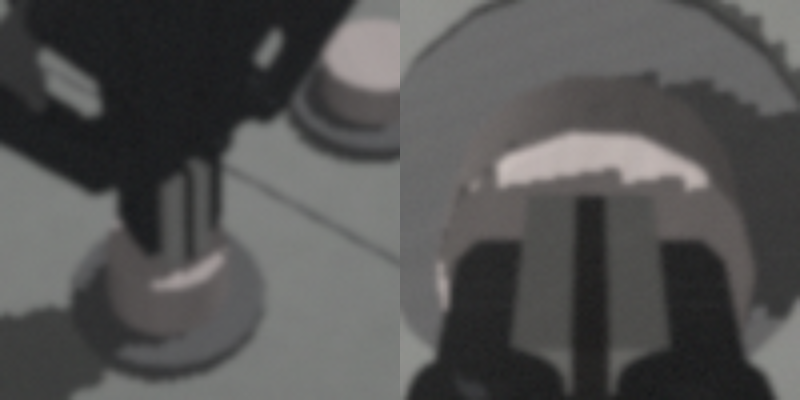

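step_arm(
  dr=[
    [0, 0, 0],
    [0, 0, 0],
    [0, 0, 0],
    [0, 0, 0],
    [0, 0, 0],
    [0, 0, 0],
    [0, 0, 0],
    [0, 0, 0],
  ],
  xyz=[
    [0, 0, 0.04],
    [0, 0, 0.08],
    [0, 0, 0.12],
    [0, 0, 0.15],
    [0, 0, 0.15],
    [0, 0, 0.15],
    [0, 0, 0.15],
    [0, 0, 0.15],
  ],
  gripper=[0, 0, 0, 0, 0, 0, 0, 0],
)

```text
time: 6.15
ee_pos: [0.5327, 0.1474, 0.1499]
tcp_rot: [180.0, 0.0, 166.6]
wrist_force: [0.9, 0.0, 3.4]
opening: -0.0
```

step_arm(
  dr=[
    [0, 0, 0],
    [0, 0, 0],
    [0, 0, 0],
    [0, 0, 0],
    [0, 0, 0],
    [0, 0, 0],
    [0, 0, 0],
    [0, 0, 0],
  ],
  xyz=[
    [0, 0, 0.02],
    [0, 0, 0.04],
    [0, 0, 0.05],
    [0, 0, 0.06],
    [0, 0, 0.06],
    [0, 0, 0.06],
    [0, 0, 0.06],
    [0, 0, 0.06],
  ],
  gripper=[0, 0, 0, 0, 0, 0, 0, 0],
)

```text
time: 6.95
ee_pos: [0.5327, 0.1475, 0.1474]
tcp_rot: [180.0, 0.0, 166.6]
wrist_force: [2.5, 1.1, 3.5]
opening: -0.0002
```

```bash
python3 -c "
from h import *
go(.5335,.147,.172)
w=bot.camera('wrist');s=bot.camera('side');save(s,'side6');save(w,'w6')
cv2.imwrite('pics/c7.png',np.hstack([cv2.resize(cv2.imread('pics/side6.png')[270:370,270:370],None,fx=4,fy=4),cv2.resize(cv2.imread('pics/w6.png')[230:330,270:370],None,fx=4,fy=4)]))
"
```

```text
6.95 [0.5327 0.1475 0.1474] [1.7999e+02 1.0000e-02 1.6661e+02] [2.5 1.1 3.5] -0.0
move [-0.022 -0.007 -0.614]
```

View pics/c7.png

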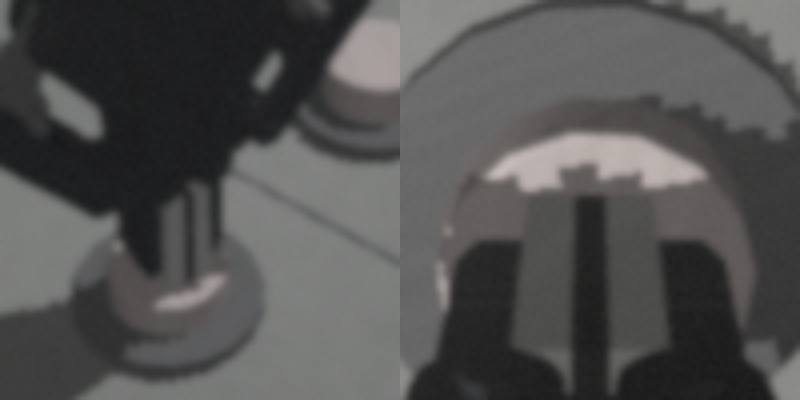

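step_arm(
  dr=[
    [0, 0, 0],
    [0, 0, 0],
    [0, 0, 0],
    [0, 0, 0],
    [0, 0, 0],
    [0, 0, 0],
    [0, 0, 0],
    [0, 0, 0],
  ],
  xyz=[
    [0, 0, 0.02],
    [0, 0, 0.04],
    [0, 0, 0.06],
    [0, 0, 0.08],
    [0, 0, 0.1],
    [0, 0, 0.1],
    [0, 0, 0.1],
    [0, 0, 0.1],
  ],
  gripper=[0, 0, 0, 0, 0, 0, 0, 0],
)

```text
time: 7.85
ee_pos: [0.5327, 0.1474, 0.1434]
tcp_rot: [180.0, 0.0, 166.6]
wrist_force: [2.5, 0.2, 2.3]
opening: -0.0002
```

step_arm(
  dr=[
    [0, 0, 0],
    [0, 0, 0],
    [0, 0, 0],
    [0, 0, 0],
    [0, 0, 0],
    [0, 0, 0],
    [0, 0, 0],
    [0, 0, 0],
  ],
  xyz=[
    [0, 0, 0.01],
    [0, 0, 0.02],
    [0, 0, 0.03],
    [0, 0, 0.04],
    [0, 0, 0.04],
    [0, 0, 0.04],
    [0, 0, 0.04],
    [0, 0, 0.04],
  ],
  gripper=[0, 0, 0, 0, 0, 0, 0, 0],
)

```text
time: 8.65
ee_pos: [0.5326, 0.1474, 0.1418]
tcp_rot: [-180.0, 0.0, 166.6]
wrist_force: [3.2, 0.5, 3.9]
opening: 0.0
```

step_arm(
  dr=[
    [0, 0, 0],
    [0, 0, 0],
    [0, 0, 0],
    [0, 0, 0],
    [0, 0, 0],
    [0, 0, 0],
    [0, 0, 0],
    [0, 0, 0],
  ],
  xyz=[
    [0, 0, 0.01],
    [0, 0, 0.02],
    [0, 0, 0.03],
    [0, 0, 0.04],
    [0, 0, 0.04],
    [0, 0, 0.04],
    [0, 0, 0.04],
    [0, 0, 0.04],
  ],
  gripper=[0, 0, 0, 0, 0, 0, 0, 0],
)

```text
time: 9.45
ee_pos: [0.5328, 0.1474, 0.1417]
tcp_rot: [180.0, 0.1, 166.6]
wrist_force: [-0.3, -0.3, 13.5]
opening: -0.0002
```

```bash
python3 -c "
from h import *
go(.5335,.147,.172)
w=bot.camera('wrist');s=bot.camera('side');save(s,'side7');save(w,'w7')
cv2.imwrite('pics/c8.png',np.hstack([cv2.resize(cv2.imread('pics/side7.png')[270:370,270:370],None,fx=4,fy=4),cv2.resize(cv2.imread('pics/w7.png')[230:330,270:370],None,fx=4,fy=4)]))
"
```

```text
9.45 [0.5328 0.1474 0.1417] [1.7995e+02 9.0000e-02 1.6660e+02] [-0.3 -0.3 13.5] -0.0
move [-0.02  -0.006 -0.758]
```

View pics/c8.png

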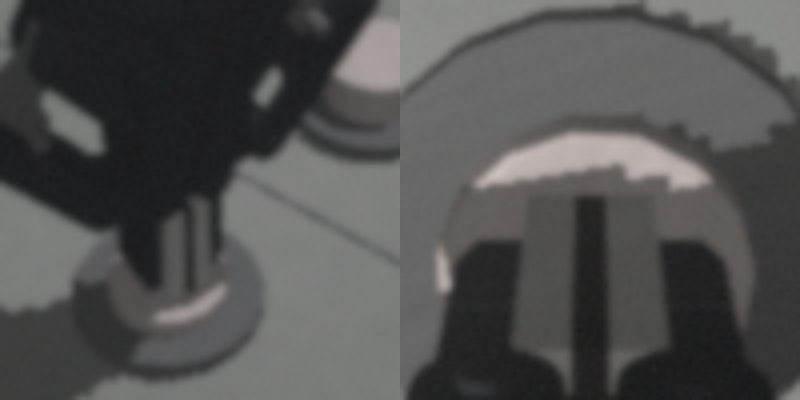

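step_arm(
  dr=[
    [0, 0, 0],
    [0, 0, 0],
    [0, 0, 0],
    [0, 0, 0],
    [0, 0, 0],
    [0, 0, 0],
    [0, 0, 0],
    [0, 0, 0],
  ],
  xyz=[
    [0, 0, -0.3],
    [0, 0, -1],
    [0, 0, -2],
    [-0.4, -1, -2],
    [-0.8, -2.1, -2],
    [-1.2, -3.1, -2],
    [-1.6, -4.1, -2],
    [-1.97, -5.12, -2],
  ],
  gripper=[0, 0, 0, 0, 0, 0, 0, 0],
)

```text
time: 10.35
ee_pos: [0.5612, -0.0717, 0.2198]
tcp_rot: [-180.0, -0.1, 166.6]
wrist_force: [0.1, 0.9, -0.4]
opening: 0.0004
```

```bash
python3 -c "
from h import *
w=bot.camera('wrist');s=bot.camera('side');t=bot.camera('top');save(s,'side8');save(w,'w8');save(t,'top8')
go(.562,-.07,.22)
cv2.imwrite('pics/c9.png',np.hstack([cv2.resize(cv2.imread('pics/side8.png')[200:380,260:460],None,fx=2,fy=2),cv2.resize(cv2.imread('pics/w8.png')[:360,120:520],None,fx=1,fy=1)]))
"
```

```text
10.5 [ 0.5612 -0.0723  0.2194] [-1.7997e+02 -1.5000e-01  1.6639e+02] [ 0.6  0.6 -0.2] 0.0
move [-0.007  0.061 -0.015]
```

View pics/c9.png

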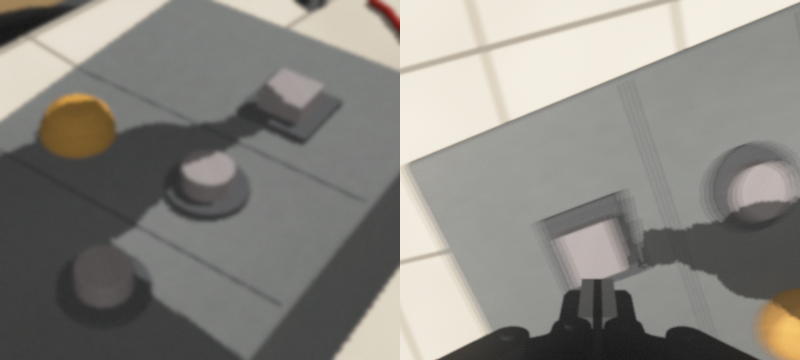

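step_arm(
  dr=[
    [0, 0, 0],
    [0, 0, 0],
    [0, 0, 0],
    [0, 0, 0],
    [0, 0, 0],
    [0, 0, 0],
    [0, 0, 0],
    [0, 0, 0],
  ],
  xyz=[
    [0, 0, 0],
    [0, 0, 0.5],
    [0, 0, 1],
    [0, 0, 1.4],
    [0, 0, 1.6],
    [0, 0, 1.7],
    [0, 0, 1.8],
    [0, 0, 1.8],
  ],
  gripper=[0, 0, 0, 0, 0, 0, 0, 0],
)

```text
time: 11.3
ee_pos: [0.562, -0.0695, 0.1488]
tcp_rot: [180.0, 0.0, 166.6]
wrist_force: [-0.2, 2.3, 3.3]
opening: 0.0
```

step_arm(
  dr=[
    [0, 0, 0],
    [0, 0, 0],
    [0, 0, 0],
    [0, 0, 0],
    [0, 0, 0],
    [0, 0, 0],
    [0, 0, 0],
    [0, 0, 0],
  ],
  xyz=[
    [0, 0, 0.04],
    [0, 0, 0.08],
    [0, 0, 0.12],
    [0, 0, 0.15],
    [0, 0, 0.17],
    [0, 0, 0.19],
    [0, 0, 0.2],
    [0, 0, 0.2],
  ],
  gripper=[0, 0, 0, 0, 0, 0, 0, 0],
)

```text
time: 12.1
ee_pos: [0.5623, -0.07, 0.1417]
tcp_rot: [180.0, 0.1, 166.6]
wrist_force: [-1.9, 2.3, 11.8]
opening: 0.0001
```

Same stop height and a 12 N rise as on the first catch, so it is pressed home. Next I lift straight up and back off.

step_arm(
  dr=[
    [0, 0, 0],
    [0, 0, 0],
    [0, 0, 0],
    [0, 0, 0],
    [0, 0, 0],
    [0, 0, 0],
    [0, 0, 0],
    [0, 0, 0],
  ],
  xyz=[
    [0, 0, -0.3],
    [0, 0, -1],
    [0, 0, -2],
    [0, 0, -3],
    [1, 0, -3],
    [2, 0, -3],
    [3, 0, -3],
    [3, 0, -3],
  ],
  gripper=[0, 0, 0, 0, 0, 0, 0, 0],
)

```text
time: 12.9
ee_pos: [0.4417, -0.042, 0.2616]
tcp_rot: [-180.0, 0.0, 166.6]
wrist_force: [0.9, 0.1, 1.0]
opening: -0.0001
```

```bash
python3 -c "
from h import *
s=bot.camera('side');t=bot.camera('top');save(s,'side9');save(t,'top9')
go(.562,-.07,.22)
for t_ in ('bell','square_top'):
  for p in(s,t):
    for r in bot.regions_of(p,t_)[:1]: print(t_,r['p'],r['box'])
cv2.imwrite('pics/c10.png',np.hstack([cv2.resize(cv2.imread('pics/side9.png')[200:380,260:460],None,fx=2,fy=2),cv2.resize(cv2.imread('pics/side0.png')[200:380,260:460],None,fx=2,fy=2)]))
"
```

```text
13.0 [ 0.4448 -0.0425  0.2608] [-1.7997e+02  8.0000e-02  1.6660e+02] [1.2 0.1 0.1] 0.0
move [-3.007  0.012  1.024]
bell 0.8 [299.7, 260.9, 42.8, 31.8]
bell 0.75 [300.0, 214.6, 38.0, 34.9]
square_top 0.63 [406.6, 245.6, 32.0, 36.1]
square_top 0.97 [387.5, 275.0, 31.7, 25.3]
```

View pics/c10.png

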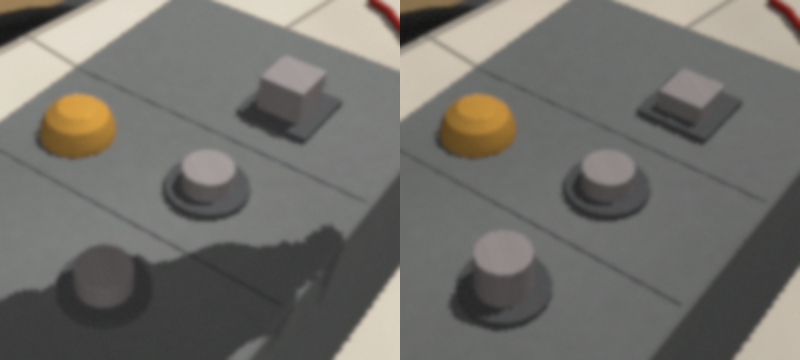

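```bash
python3 -c "
from workcell import bot
print(bot.job_done())"
```

```text
the job is handed in; nothing more can be done
None
```

I pressed the standing round catch and then the locked square catch fully home with the shut fingers, lifted clear, and handed the job in at about 13 s.

**Presses:** Each catch hit its stop at the same tool height (z = 0.1417), with 12 to 13.5 N at the wrist. That is well under the 120 N limit.

**Last pictures:**
- The square catch stands up.
- The pressed round catch sits about 6.5 pixels lower than at the start; a 12 mm drop should be roughly 7.
- The other round catch looks unchanged.
- The bell is within 1 pixel of where it lay.
- The arm is clear of everything.

**Disagreement:** The fingertips ended about 30 mm short of where the stated tool point should be. The stop should have come at z = 0.172. I saw this in the pictures, so I made the first press in small steps, watching the force, and used the stop height I found for the second.

The final catch heights were judged from the pictures, not measured directly, and the hand-in reported no verdict.

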